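Put the lab containers back into their foam holders

TASK

Tidy the bench: stand each of the four containers in the foam holder whose pocket matches it in shape and size - the slim tube in the small round pocket, the wide jar in the large round one, the square bottle in the square one and the slide box in the long one - right down on the pocket floor. Keep the containers upright, set them down rather than dropping them, and leave the pipette tip box and the beaker alone.

Things in the scene. Friction and masses are not known exactly. Their poses are not given: they have to be found in the camera images.
- tube_mid (a point): Slim round sample tube standing upright, loose: milky plastic with a paper label, flat foot, 30 mm in diameter, 100 mm tall; the top 22 mm is a white screw cap 34 mm in diameter. About 60 g. The point is on its axis, half-way up; z is up when it stands.
- jar_mid (a point): Wide round amber jar standing upright, loose: 56 mm in diameter, 74 mm tall; the top 18 mm is a white cap 53 mm in diameter. About 160 g. The point is on its axis, half-way up; z is up when it stands.
- bottle_mid (a point): Square milky plastic bottle standing upright, loose: 46 x 46 mm body 74 mm tall, with a round white cap 32 mm in diameter and 16 mm high on it, 90 mm tall in all. About 140 g. x and y are square to its flat sides. The point is on its axis, half-way up; z is up when it stands.
- slidebox_mid (a point): Oblong slide box standing upright, loose: 84 mm long (x) by 34 mm wide (y), 74 mm tall, grey with a white lid fixed on it flush with its sides. About 130 g. The point is on its axis, half-way up; z is up when it stands.
- holder_small_round: Foam holder, 80 x 80 mm, with a round pocket 42 mm in diameter, for the slim tube. It is 18 mm high, fixed to the bench: white foam 13 mm thick with a flared mouth (3 mm chamfer), over a grey pocket floor 5 mm above the bench, so the pocket is 13 mm deep. Origin at the centre of the pocket, on the bench (z = 0 at the underside), z up.
- holder_large_round: Foam holder, 100 x 100 mm, with a round pocket 68 mm in diameter, for the wide jar. It is 18 mm high, fixed to the bench: white foam 13 mm thick with a flared mouth (3 mm chamfer), over a grey pocket floor 5 mm above the bench, so the pocket is 13 mm deep. Origin at the centre of the pocket, on the bench (z = 0 at the underside), z up.
- holder_square: Foam holder, 90 x 90 mm, with a square pocket 58 x 58 mm, its sides along x and y, for the square bottle. It is 18 mm high, fixed to the bench: white foam 13 mm thick with a flared mouth (3 mm chamfer), over a grey pocket floor 5 mm above the bench, so the pocket is 13 mm deep. Origin at the centre of the pocket, on the bench (z = 0 at the underside), z up.
- holder_long: Foam holder, 124 (x) x 74 (y) mm, with an oblong pocket 96 mm long (x) by 46 mm wide (y), for the slide box. It is 18 mm high, fixed to the bench: white foam 13 mm thick with a flared mouth (3 mm chamfer), over a grey pocket floor 5 mm above the bench, so the pocket is 13 mm deep. Origin at the centre of the pocket, on the bench (z = 0 at the underside), z up.
- tip_box: Bystander, loose, not to be disturbed: grey pipette tip box with rows of yellow tips, 115 (x) x 80 (y) x 49 mm tall. Origin at the centre of its underside.
- beaker: Bystander, loose, not to be disturbed: white open beaker, 80 mm across the rim, 90 mm tall. Origin at the centre of its underside.

How it is judged (in metres and radians):
At the end, for the whole second after the job is handed in: Each container stands in its own holder: its centre within 12 mm of the pocket's centre seen from above, its foot on the pocket floor (within 4 mm), upright within 0.1 rad, and at rest (under 0.02 m/s) (horizontal distance between tube_mid and holder_small_round below 0.012 m and z of tube_mid in the frame of holder_small_round below 0.059 m and angle between each of tube_mid, jar_mid, bottle_mid, slidebox_mid's own z axis and vertical below 0.1 rad and linear speed of each of tube, jar, bottle, slidebox below 0.02 m/s and horizontal distance between jar_mid and holder_large_round below 0.012 m and z of jar_mid in the frame of holder_large_round below 0.046 m and horizontal distance between bottle_mid and holder_square below 0.012 m and z of bottle_mid in the frame of holder_square below 0.054 m and horizontal distance between slidebox_mid and holder_long below 0.012 m and z of slidebox_mid in the frame of holder_long below 0.046 m); the robot touches nothing.
It fails at once if a container was tipped over (more than 0.6 rad from upright) (angle between any of tube_mid, jar_mid, bottle_mid, slidebox_mid's own z axis and vertical above 0.6 rad).
It fails at once if a container was dropped or thrown (faster than 0.6 m/s while not in the fingers) ((contact force between the fingers and tube below 0.05 N and linear speed of tube above 0.6 m/s) or (contact force between the fingers and jar below 0.05 N and linear speed of jar above 0.6 m/s) or (contact force between the fingers and bottle below 0.05 N and linear speed of bottle above 0.6 m/s) or (contact force between the fingers and slidebox below 0.05 N and linear speed of slidebox above 0.6 m/s)).
It fails at once if the pipette tip box was disturbed (moved more than 20 mm) (distance of tip_box from where it was at the start of the episode above 0.02 m).
It fails at once if the beaker was disturbed (moved more than 20 mm) (distance of beaker from where it was at the start of the episode above 0.02 m).
It also fails if it takes over 128 s, if anything falls off the work surface, if the arm or the gripper's body presses on something with over 40 N, if the wrist force passes 120 N, or if a joint passes its speed limit or range.

ROBOT

A 7-joint arm with a two-finger parallel gripper is mounted at the origin on the work surface. World frame = base frame: x ahead of the robot, y to its left, z up, the work surface at z = 0. Lengths are in mm, angles in rad, forces in N, time in s.
With the tool pointing down it reaches from about 400 to 850 mm from the base axis. Payload 10.4 kg.
Tool frame: the origin (TCP) lies at the very end of the fingers, on their centre line; the grasp point (between the pads) lies 19 mm behind it (arm.grasp_offset is the distance from the TCP to the grasp point, in mm); z points along the fingers, y is the line along which they close (so a half turn about z gives the same grasp; the last joint's range is limited). The gripper opens to 87 mm and grips with 3 to 60 N. Pads are 19 mm wide; open, the fingers measure 117 mm over their backs; the gripper's body (75 mm by 190 mm) begins 51 mm behind the grasp point.
Start: joints at [1.279, 0.332, -0.065, 1.46, 0.022, 1.35, -0.088], TCP at [166.005, -602.573, 222.576] pointing down, gripper open.
Joint ranges: [-2.6, 2.6], [-0.5, 2.12], [-1.47, 1.34], [0.16, 2.42], [-1.27, 4.41], [0.06, 2.06], [-2.6, 2.6]. Speed limits (rad/s): [2.22, 2.22, 2.79, 2.79, 3.14, 3.14, 3.14].

INTERFACE

Orientations are given as a unit quaternion [x, y, z, w].
In Python, from bench import arm, grab_frame, calibration gives the robot as it stands. Calls block until the motion is done:
- arm.goto(position, orientation): joint-space move of the TCP to a pose.
- arm.servo_line(position, vel=150, ori=None): straight line of the TCP; ori=None keeps the orientation; vel is the mean speed in mm/s.
- arm.goto_joints(angles): joint-space move.
- arm.set_gripper(opening, grasp_force=None): finger opening in mm; grasp_force is the grip in N (None keeps the last); returns when the fingers have stopped.
- arm.pause(seconds).
- arm.solve_ik(position, orientation): joint angles nearest the present ones, or None.
- grab_frame(name): name is "side" or "top" or "wrist"; returns the picture (480x640x3 uint8, red, green, blue); there is no depth.
- calibration(name): a dict with "mtx" (3x3 intrinsics, pixels), "dist" ([k1, k2, p1, p2, k3] as OpenCV has them; the pictures are not rectified), "R" (3x3) and "t" (3): a world point X has camera coordinates R X + t. Camera axes: x right, y down, z forward; pixel columns grow to the right and rows downward; lengths in mm; the calibration is good to about 2 mm. A picture is of the moment at which its call begins: read the wrist's pose just before it. calibration takes no time and is no camera call; for the wrist camera it gives the pose at the moment of the call.
A pose or a line that the arm cannot do raises arm.IKError and nothing moves.
- arm.job_done(): hands the job in; it is judged then, once.
Readings, each from a call of its own:
- arm.read_clock(): time.
- arm.read_q(): joint angles.
- arm.read_dq(): joint speeds.
- arm.read_joint_efforts(): joint torques, N m.
- arm.read_eef_pos(): TCP position.
- arm.read_tcp_rot(): TCP orientation.
- arm.read_force(): force on the tool from outside, world axes, zero at the start.
- arm.read_wrist_torque(): the same for the moment, N m.
- arm.read_grip_width(): finger opening in mm.
- arm.read_gripper_force(): force on a finger pad.
Only numpy, scipy, OpenCV 4.12 (cv2) and the standard library are available. Lean on these libraries where they do the work, as an engineer would, in place of code of your own. Each camera call takes 0.05 s, during which the arm holds its last target. There are 200 camera calls.

## Working session

There is one attempt and no reset: what is moved stays moved. The work goes in short steps, each a Python script; the robot and the scene stay as the last script left them, time stands still between calls to the robot, and variables do not carry over. Pictures are saved under pics/ and viewed, at most 14 in all, crops included, and the job is handed in when it is done.

```bash
mkdir -p pics; ls; python3 - <<'E'
from bench import arm, grab_frame, calibration
import cv2
for n in ("top","side"):
    im=grab_frame(n); cv2.imwrite(f"pics/{n}0.png",im[:,:,::-1])
    c=calibration(n); print(n,c)
print(arm.read_tcp_rot(),arm.read_clock())
E
```

```text
pics
top {'mtx': array([[449.18930707,   0.        , 322.80856491],
       [  0.        , 449.18930707, 236.63888367],
       [  0.        ,   0.        ,   1.        ]]), 'dist': array([-0.03604449,  0.        ,  0.        ,  0.        ,  0.        ]), 'R': array([[ 0.02902687, -0.99943375,  0.01701827],
       [-0.98602918, -0.03142302, -0.16358192],
       [ 0.16402405, -0.01203224, -0.98638296]]), 't': array([ -19.37731006,  553.62290074, 1025.4148246 ])}
side {'mtx': array([[622.76485321,   0.        , 325.07171632],
       [  0.        , 622.76485321, 239.12111816],
       [  0.        ,   0.        ,   1.        ]]), 'dist': array([-0.15607302,  0.        ,  0.        ,  0.        ,  0.        ]), 'R': array([[-0.90579219, -0.4236871 ,  0.00545519],
       [-0.21741988,  0.4536902 , -0.86423018],
       [ 0.36368821, -0.78399901, -0.50306704]]), 't': array([ 477.62891548,  172.02591048, 1270.69614711])}
[ 9.90978602e-01  1.34018762e-01 -1.07509160e-04 -6.08285612e-04] 0.1
```

View pics/top0.png

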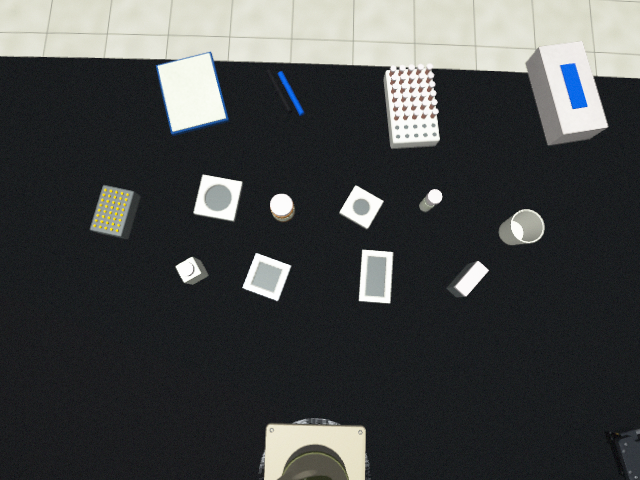

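View pics/side0.png

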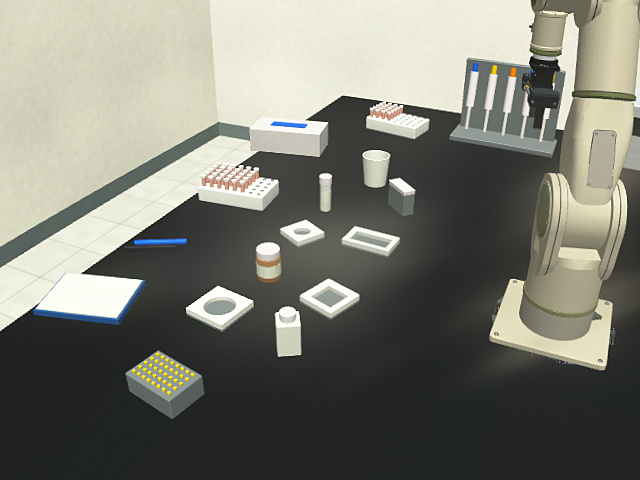

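Top view: the large round holder is at (218,198), small round (361,207), square (267,277) and long (376,277). The jar is at (282,205), tube at (433,198), bottle at (190,270) and slide box at (468,280). The tip box is at (113,211) and the beaker at (522,227). The side view agrees. Next I'll enlarge the area and segment the bright tops.

```bash
cat > h.py <<'E'
from bench import arm, grab_frame, calibration
import cv2, numpy as np
def ray(px,c,z):
    """pixels -> world points on the plane at height z (mm)"""
    u=cv2.undistortPoints(np.float64(px).reshape(-1,1,2),c["mtx"],c["dist"]).reshape(-1,2)
    d=np.c_[u,np.ones(len(u))]@c["R"]; o=-c["R"].T@c["t"]
    return (o+d*((z-o[2])/d[:,2])[:,None])[:,:2]
def proj(P,c):
    return cv2.projectPoints(np.float64(P).reshape(-1,1,3),cv2.Rodrigues(c["R"])[0],c["t"],c["mtx"],c["dist"])[0].reshape(-1,2)
E
python3 - <<'E'
from h import *
im=cv2.imread("pics/top0.png"); c=calibration("top")
cv2.imwrite("pics/crop0.png",cv2.resize(im[160:320,80:560],(800,267)*1 if 0 else (800,267),interpolation=cv2.INTER_CUBIC))
g=cv2.min if 0 else im.min(2)
for T in (120,200,225,240):
    m=((g>T)*255).astype('uint8'); m[:160]=0;m[320:]=0
    cs,_=cv2.findContours(m,cv2.RETR_EXTERNAL,cv2.CHAIN_APPROX_NONE)
    print("T",T)
    for k in cs:
        if cv2.contourArea(k)<50: continue
        (u,v),_,_=cv2.minAreaRect(k); 
        z=18 if cv2.contourArea(k)>1100 else 74
        w=np.float32(ray(k.reshape(-1,2),c,z)); r=cv2.minAreaRect(w)
        print((int(u),int(v)),int(cv2.contourArea(k)),z,np.round(r[0],1),np.round(r[1],1),round(r[2],1))
E
```

```text
T 120
(471, 278) 523 74 [ 462.9 -347.4] [35.3 86. ] 48.1
(187, 269) 364 74 [464.1 304.4] [45.6 45.9] 32.1
(266, 276) 1385 18 [457.6 130.2] [92.3 91.3] 71.8
(375, 276) 1560 18 [ 466.6 -133.6] [ 77.1 125.2] 87.1
(523, 229) 1114 18 [ 592.8 -501.2] [ 84.9 114. ] 44.8
(281, 204) 380 74 [622.7  97.6] [52.1 53.6] 7.2
(431, 200) 256 74 [ 644.2 -256.4] [34.4 63.7] 54.1
(111, 210) 1347 18 [608.2 521.3] [ 78.3 114.5] 79.8
(360, 206) 1032 74 [624.1 -89.8] [77.9 79.2] 61.3
(217, 197) 1609 18 [649.7 261.2] [103.8 103.2] 81.4
T 200
(471, 278) 475 74 [ 463.3 -348.6] [33.1 83.2] 48.7
(187, 269) 330 74 [463.8 304.6] [43.9 43.4] 31.4
(266, 276) 1334 18 [457.3 130.4] [90.2 90. ] 71.8
(375, 275) 1484 18 [ 466.8 -133.3] [ 73.9 123.9] 87.1
(517, 229) 155 74 [ 582.6 -460.9] [75.9 29.4] 19.8
(280, 204) 340 74 [623.8  99.3] [48.2 49.4] 1.9
(434, 195) 134 74 [ 656.5 -264.3] [31.1 32. ] 89.4
(360, 206) 953 74 [624.6 -90. ] [75.2 75.8] 61.1
(217, 197) 1513 18 [650.1 260.7] [100.1 100.4] 81.4
T 225
(471, 278) 446 74 [ 463.1 -348.3] [31.8 81.6] 48.5
(187, 269) 322 74 [463.8 304.9] [43.3 42.9] 32.2
(266, 276) 1312 18 [457.8 130.5] [89.7 89.1] 71.8
(375, 276) 1459 18 [ 466.7 -133.1] [ 73.3 122.9] 87.0
(515, 226) 141 74 [ 587.7 -457.4] [66.8 25.9] 14.1
(280, 204) 334 74 [623.8  99.3] [48.2 49.3] 1.9
(434, 195) 130 74 [ 656.5 -264.3] [31.1 31.9] 89.1
(360, 206) 938 74 [624.9 -89.9] [75.  75.3] 61.5
(217, 197) 1490 18 [650.2 260.7] [99.5 99.6] 81.3
T 240
(471, 278) 427 74 [ 463.4 -348.2] [30.8 81.1] 48.5
(187, 269) 312 74 [464.1 305.3] [42.7 42.4] 31.4
(266, 276) 1278 18 [457.6 130.5] [88.3 88.6] 71.8
(375, 275) 1435 18 [ 466.7 -133.1] [ 72.4 122.5] 87.1
(516, 229) 128 74 [ 578.7 -458.7] [26.5 44.3] 87.6
(281, 204) 320 74 [623.8  98.2] [48.3 46.9] 2.3
(434, 196) 120 74 [ 655.2 -264.7] [30.7 30. ] 64.4
(361, 206) 909 74 [624.7 -90.2] [73.9 74. ] 61.2
(217, 196) 1447 18 [650.2 261.1] [97.6 98.8] 81.1
```

View pics/crop0.png

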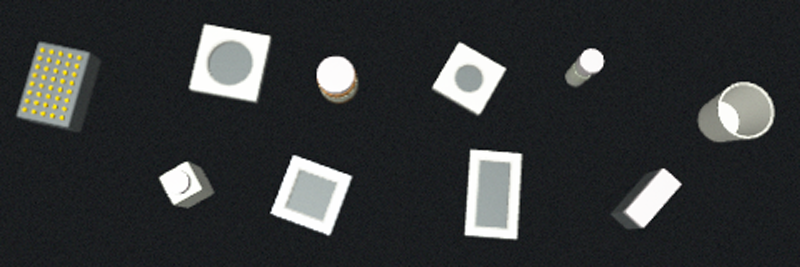

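The top view shows clean, correctly sized outlines for all eight parts. I'll recompute each at its true height, cross-check the containers against the side view, and write the pick-and-place helper.

```bash
cat >> h.py <<'E'
def blob(im,c,uv,z,T=200):
    """white blob at/near pixel uv -> world min-area rectangle at height z"""
    m=((im.min(2)>T)*255).astype('uint8')
    cs,_=cv2.findContours(m,cv2.RETR_EXTERNAL,cv2.CHAIN_APPROX_NONE)
    k=min((k for k in cs if cv2.contourArea(k)>40),key=lambda k:np.hypot(*(np.array(cv2.minAreaRect(k)[0])-uv)))
    return cv2.minAreaRect(np.float32(ray(k.reshape(-1,2),c,z)))
def down(deg):
    a=np.radians(deg)/2; return [np.cos(a),np.sin(a),0,0]
def st(*a): print(*a,"t",round(arm.read_clock(),1),"F",np.round(arm.read_force(),1),"w",np.round(arm.read_grip_width(),1),"f",np.round(arm.read_gripper_force(),1))
def pick(xy,yaw,zg,opening,force=15):
    z=zg-arm.grasp_offset; q=down(yaw)
    arm.goto([*xy,z+120],q); arm.set_gripper(opening); arm.servo_line([*xy,z],vel=120)
    arm.set_gripper(0,force); st("gripped"); arm.servo_line([*xy,z+50],vel=80); st("lifted")
def place(xy,yaw,zg,opening):
    z=zg-arm.grasp_offset+5; q=down(yaw)
    arm.servo_line([*xy,z+45],vel=120,ori=q); arm.servo_line([*xy,z+10],vel=60)
    arm.servo_line([*xy,z+.5],vel=25); st("down"); arm.set_gripper(opening); arm.pause(.2)
    arm.servo_line([*xy,z+130],vel=150); st("released")
E
python3 - <<'E'
from h import *
t=cv2.imread("pics/top0.png"); s=cv2.imread("pics/side0.png"); c=calibration("top"); cs=calibration("side")
for n,uv,z in (("tube",(434,195),100),("jar",(280,204),74),("bottle",(187,269),74),("box",(471,278),74),("hS",(360,206),18),("hL",(217,197),18),("hQ",(266,276),18),("hO",(375,275),18)):
    r=blob(t,c,uv,z); print(n,[np.round(x,1) for x in r], "-> side px",proj([*r[0],z],cs).round(0))
q0=arm.read_q()
for p,a in (((463.5,-348.5,150),-41.3),((467,-133,150),-2.9),((464,305,150),122),((457,130,150),161.8)):
    r=arm.solve_ik(p,down(a)); print(None if r is None else np.round(r,2))
m=s.copy()
for n,uv,z in (("tube",(434,195),100),("jar",(280,204),74),("box",(471,278),74),("hS",(360,206),18),("hL",(217,197),18),("hQ",(266,276),18),("hO",(375,275),18),("bottle",(187,269),74)):
    u,v=proj([*blob(t,c,uv,z)[0],z],cs)[0]; cv2.drawMarker(m,(round(u),round(v)),(0,0,255),0,5)
cv2.imwrite("pics/chk.png",cv2.resize(m[150:370,170:450],(764,600),interpolation=cv2.INTER_CUBIC))
E
```

```text
tube [array([ 649.5, -257.4]), array([30.3, 31.2]), np.float64(89.4)] -> side px [[325. 175.]]
jar [array([623.8,  99.3]), array([48.2, 49.4]), np.float64(1.9)] -> side px [[267. 247.]]
bottle [array([463.8, 304.6]), array([43.9, 43.4]), np.float64(31.4)] -> side px [[287. 317.]]
box [array([ 463.3, -348.6]), array([33.1, 83.2]), np.float64(48.7)] -> side px [[401. 183.]]
hS [array([638. , -95.4]), array([79.3, 79.9]), np.float64(61.1)] -> side px [[301. 229.]]
hL [array([650.1, 260.7]), array([100.1, 100.4]), np.float64(81.4)] -> side px [[219. 303.]]
hQ [array([457.3, 130.4]), array([90.2, 90. ]), np.float64(71.8)] -> side px [[329. 294.]]
hO [array([ 466.8, -133.3]), array([ 73.9, 123.9]), np.float64(87.1)] -> side px [[370. 237.]]
[ 0.74  0.29 -0.2   1.67  0.06  1.18 -1.77]
[ 0.72  0.12 -0.57  1.89  0.07  1.15 -1.49]
[ 0.19  0.42 -1.05  1.7   0.38  1.24 -0.39]
[ 0.79  0.26 -1.27  1.89  0.27  1.19  0.68]
```

View pics/chk.png

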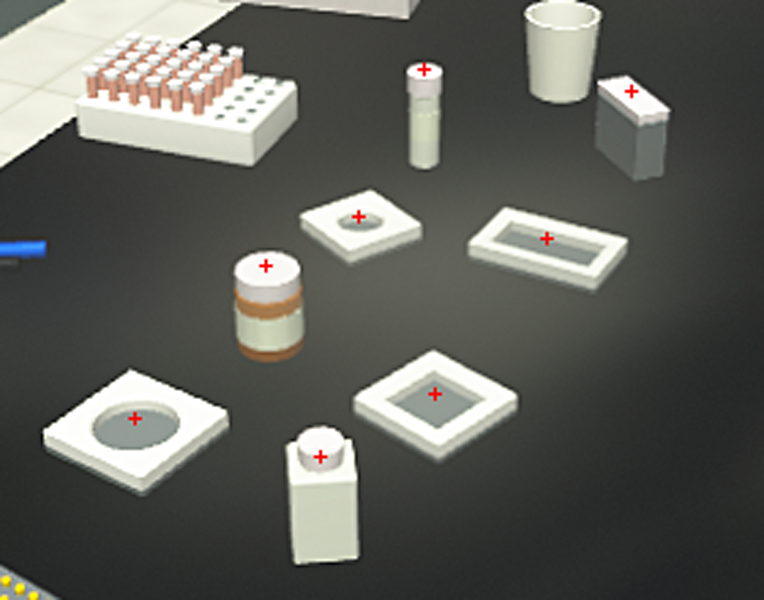

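The projected positions (red crosses) land on the cap, lid and pocket centres in the side view, so the two cameras agree to about 2 mm. I'll start with the slide box, which is nearest the arm.

```bash
python3 - <<'E'
from h import *
pick((463.3,-348.5),-41.3,48,60)
place((466.8,-133.3),-2.9,48,56)
cv2.imwrite("pics/top1.png",grab_frame("top")[:,:,::-1]); 
pick((649.5,-257.4),68,53,50)
place((638,-95.4),68,53,50)
cv2.imwrite("pics/side1.png",grab_frame("side")[:,:,::-1])
print(arm.read_q().round(2) if hasattr(arm.read_q(),'round') else arm.read_q())
E
```

```text
gripped t 4.1 F [-1.  -1.3  0.5] w 34.0 f 15.0
lifted t 4.9 F [ 0.1  0.3 -1.8] w 33.8 f 15.0
down t 8.1 F [-0.3  0.6 -2.4] w 33.8 f 15.0
released t 10.0 F [ 0.6 -0.8 -0.6] w 56.1 f 0.0
gripped t 13.2 F [-0.1  0.7  2.4] w 32.9 f 15.0
lifted t 14.0 F [-0.8  0.3 -0.6] w 32.8 f 15.0
down t 16.8 F [ 0.9  0.7 -0.3] w 32.9 f 15.0
released t 18.6 F [-0.5  0.6  0.1] w 50.2 f 0.0
[ 0.47  0.46 -0.54  1.45  0.24  1.29 -0.47]
```

```bash
python3 - <<'E'
from h import *
s=cv2.imread("pics/side1.png")
cv2.imwrite("pics/s1c.png",cv2.resize(s[150:290,230:450],(780,496),interpolation=cv2.INTER_CUBIC))
E
```

```text
(no output)
```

View pics/s1c.png

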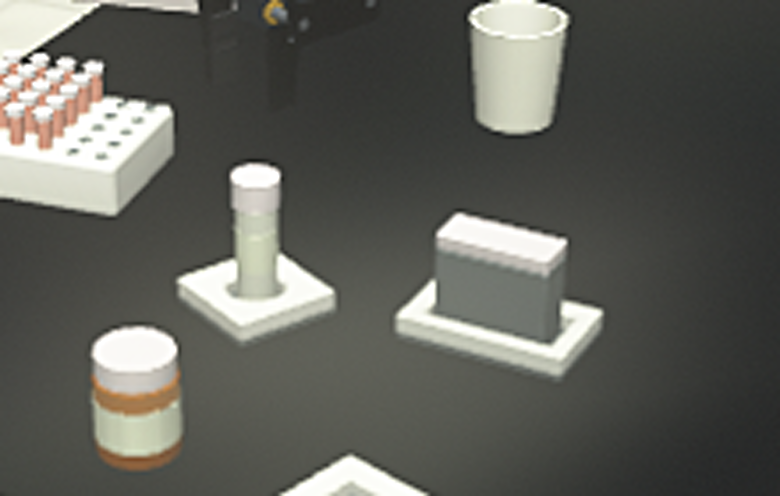

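The tube stands upright in the small round pocket and the box sits in the long pocket. Next are the jar and the bottle.

```bash
python3 - <<'E'
from h import *
pick((623,98.3),100,40,80)
place((650.1,260.7),100,40,78)
pick((463.8,304.6),121.6,46,66)
place((457.3,130.4),161.8,46,66)
p=list(arm.read_eef_pos()); arm.servo_line([p[0],p[1],p[2]+60])
arm.goto([300,-500,300],down(30))
t=grab_frame("top"); s=grab_frame("side")
cv2.imwrite("pics/top2.png",t[:,:,::-1]); cv2.imwrite("pics/side2.png",s[:,:,::-1]); 
cv2.imwrite("pics/s2c.png",cv2.resize(s[150:370,170:450,::-1],(764,600),interpolation=cv2.INTER_CUBIC))
cv2.imwrite("pics/t2c.png",cv2.resize(t[160:320,80:560,::-1],(800,267),interpolation=cv2.INTER_CUBIC))
c=calibration("top")
print(arm.read_clock())
E
```

```text
gripped t 22.0 F [-0.7 -1.   2.9] w 55.9 f 15.0
lifted t 22.8 F [ 0.4 -0.8 -1.5] w 55.2 f 15.0
down t 25.6 F [-0.3  0.7 -1.4] w 55.5 f 15.0
released t 27.5 F [-0.5 -0.4 -0.8] w 78.4 f 0.0
gripped t 30.5 F [-1.   0.2  3.3] w 46.2 f 15.0
lifted t 31.3 F [-0.   0.  -2.7] w 46.1 f 15.0
down t 34.1 F [-0.7 -0.3 -0.9] w 45.6 f 15.0
released t 36.0 F [-0.  -0.  -0.3] w 66.0 f 0.0
39.0167
```

View pics/s2c.png

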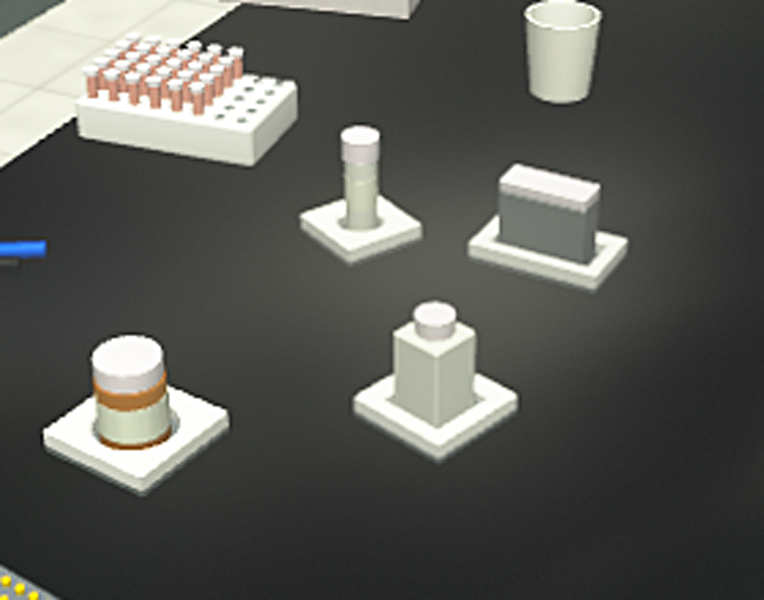

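View pics/t2c.png

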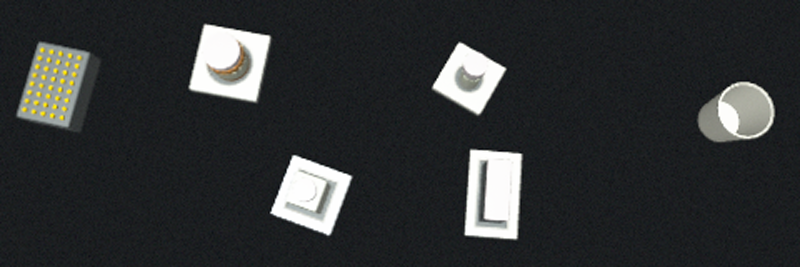

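All four containers are upright in their holders. To confirm they're centred and down on the floor, I'll overlay the expected rim outlines: container tops 5 mm higher than on the bench, at the pocket centres.

```bash
python3 - <<'E'
from h import *
def rect(x,y,z,w,h,a):
    b=cv2.boxPoints(((x,y),(w,h),a)); return np.c_[b,np.full(4,z)]
def circ(x,y,z,r):
    a=np.linspace(0,2*np.pi,40); return np.c_[x+r*np.cos(a),y+r*np.sin(a),np.full(40,z)]
P=[circ(638,-95.4,105,17),circ(650.1,260.7,79,26.5),rect(457.3,130.4,79,46,46,71.8),circ(457.3,130.4,95,16),rect(466.8,-133.3,79,34,84,87.1),rect(466.8,-133.3,18,34,84,87.1)]
out=[]
for n,(r0,r1,q0,q1) in (("side",(175,325,190,410)),("top",(170,310,190,405))):
    k=4; im=cv2.resize(cv2.imread(f"pics/{n}2.png"),None,fx=k,fy=k,interpolation=cv2.INTER_CUBIC)
    c=calibration(n)
    for p in P: cv2.polylines(im,[np.int32(np.round((proj(p,c)+.5)*k))],True,(0,0,255),1)
    im=im[r0*k:r1*k,q0*k:q1*k]; s=min(800/im.shape[1],600/im.shape[0]); cv2.imwrite(f"pics/{n}ov.png",cv2.resize(im,None,fx=s*.99,fy=s*.99,interpolation=cv2.INTER_AREA))
E
```

```text
(no output)
```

View pics/sideov.png

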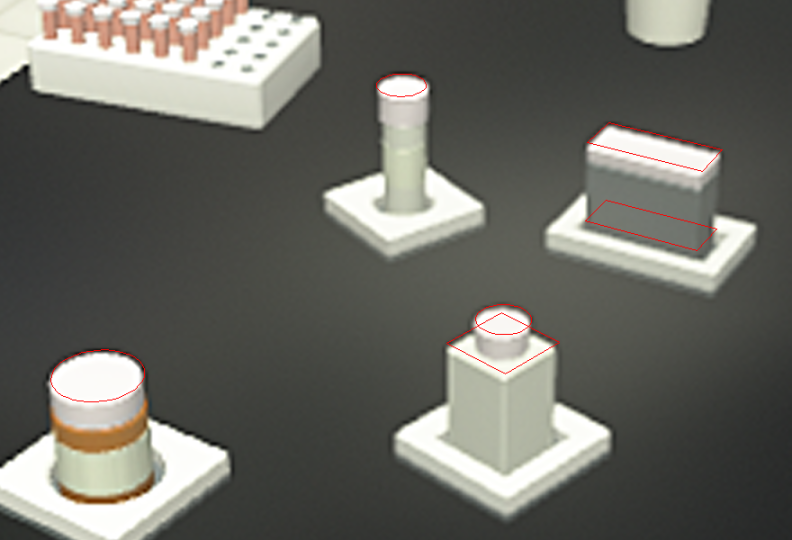

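View pics/topov.png

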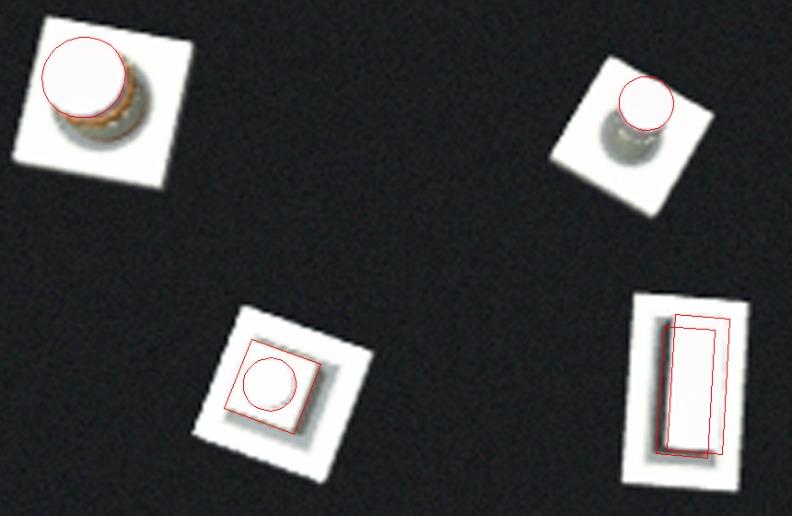

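The overlays match all four container tops to within about 3 mm, and none sits high, so they're seated on the pocket floors. The tip box and beaker haven't moved, so I'm handing in.

```bash
python3 -c "
from h import *
print(arm.job_done(), arm.read_clock())"
```

```text
the job is handed in; nothing more can be done
the job is handed in; nothing more can be done
```

The job is handed in: all four containers stand upright in their matching holders, within about 3 mm of centre and on the pocket floors by the camera check, and the tip box and beaker are untouched. It took about 39 s of the 128 s limit; no verdict came back.

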